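Release a tube carrier, roll it to the end stop and lift it into the spill tray

ROBOT

A 7-joint arm with a two-finger parallel gripper is mounted at the origin on a cart in front of the work surface, level with it; the furniture and walls round the work are solid. World frame = base frame: x ahead of the robot, y to its left, z up, the work surface at z = 0. Lengths are in m, angles in rad, forces in N, time in s.
With the tool pointing down it reaches from about 0.35 to 0.9 m from the base axis. Payload 8.1 kg.
Tool frame: the origin (TCP) lies midway between the tips of the shut fingers; the grasp point (between the pads) lies 19 mm behind it; z points along the fingers, y is the line along which they close (so a half turn about z gives the same grasp; the last joint's range is limited). The gripper opens to 92 mm and grips with 3 to 60 N. Pads are 19 mm wide; open, the fingers measure 130 mm over their backs; the gripper's body (75 mm by 190 mm) begins 47 mm behind the grasp point.
Start: joints at [-1.293, 0.434, 0.025, 1.573, -0.012, 1.134, -0.075], TCP at [0.232, 0.58, 0.227] pointing down, gripper open.
Joint ranges: [-2.62, 2.62], [-0.44, 2.09], [-1.27, 1.32], [0.08, 2.57], [-1.32, 4.46], [0.12, 2], [-2.74, 2.74]. Speed limits (rad/s): [2.22, 2.22, 3.01, 3.01, 3.14, 3.14, 3.14].

INTERFACE

Orientations are given as a rotation vector (axis times angle).
In Python, from cell import arm gives the robot as it stands.
- The arm moves only by the tool carry_out, never from a script. Its arguments are lists of equal length, an entry for each row: "claw": the finger opening in cm, from 0 to 9.18; "delta_pos": the shift along the tool's x, y, z in cm, a list of three; "angular": the turn, a rotation vector about the tool's x, y, z in rad, a list of three. In form: {"claw": [claw, ...], "delta_pos": [[dx, dy, dz], ...], "angular": [[ax, ay, az], ...]}. A call has 1 to 20 rows; each row shifts and turns the commanded pose from where the row before left it, along the tool's axes as they then stand; what a row does not reach is not made up. A row lasts 1/10 s, in which the tool goes at most 50 mm and 8.59 degrees, less where a joint would pass 70% of its speed; a pose out of reach is approached as far as the arm can. A call with a gripper value outside its range is refused whole. The fingers move at their own pace and stop on an object; "force" is the grip in N (left out, the last holds). Time passes only in rows, so rows that do not move let the fingers close. It gives the time, the measured TCP pose, the force, the opening and the grip force at its end, in the units of the state.
- arm.observe(): the state, without advancing time (a new reading comes with each control period).
- arm.get_image(name): name is "scene" or "top" or "wrist"; returns a dict with "frame" (400x640x3 uint8, red, green, blue), "mtx" (3x3 intrinsics, pixels), "T" (4x4, takes a point from camera to world coordinates). Camera axes: x right, y down, z forward; pixel columns grow to the right and rows downward; lengths in m; the calibration is good to about 2 mm. A picture is of the moment at which its call begins. There is no depth.
- arm.sign_off(): hands the job in; it is judged then, once.
Trained networks look in a picture, given as the dict that the camera call returned (one of the last four; its "shot" number tells which), for a name from the list of things; names that differ only in an ending like _2 or _b are one class to them, and where a whole thing is asked for, a point or a joint stands for the part that bears it (a point fixed in the world has none). Each returns a list of dicts, best first, with "conf" (0 to 1); they miss things now and then, are a little off and sometimes report something else, mostly with a low value. They report only what shows in the picture. A call takes as long as a camera call.
- arm.look_for(label, picture): "centre" ([column, row] as shares, 0 to 1, of the picture: columns of its width, rows of its height, amid what is visible of it).
- arm.trace(label, picture): "region" (400x640 bool, what is visible of it) and "centre" ([column, row] as shares, 0 to 1, of the picture: columns of its width, rows of its height, amid what is visible of it).
- arm.place_of(label, picture): "centre" ([column, row] as shares, 0 to 1, of the picture: columns of its width, rows of its height: a listed point, or the origin of a listed thing).
The state is a dict: "clock": time; "joints": joint angles; "dq": joint speeds; "joint_efforts": joint torques, N m; "position": TCP position; "ee_rot": TCP orientation; "force": force on the tool from outside, world axes, zero at the start; "ft_torque": the same for the moment, N m; "width": opening from 0.0 (shut) to 1.0 (fully open); "gripper_force": force on a finger pad.
Only numpy, scipy, OpenCV 4.12 (cv2) and the standard library are available. Lean on these libraries where they do the work, as an engineer would, in place of code of your own. Each camera call takes 0.05 s, during which the arm holds its last target. There are 200 camera calls.

TASK

The tube carrier is clamped on the roller track. Loosen the clamp by turning its left-hand-thread knob clockwise (seen from above) about a quarter turn, to its limit, then push the carrier along the free rollers until it is fully home against the end stop, where the rails no longer hold it down. Lift it straight off by its bow handle and set it down gently inside the steel spill tray, flat on the tray's floor, keeping it upright all the way and leaving the other things on the bench undisturbed.

Things in the scene. Friction and masses are not known exactly. Their poses are not given: they have to be found in the camera images.
- track: Fixed level roller track, 410 long (its y) x 125 wide (x). Origin on the worktop under its middle line. +y: travel, from the open loading end (y -205) to the end stop (y +185); -x: the robot's side, with the clamp. Free rollers, 24 apart, tops at z = 30. Rails 104 apart inside, tops z = 43, the channel open above; feet and clamp block reach x = -105. Stop plate tops at z = 58.
- track_lip_end (a point): Where the lips end: track x = 0, y = 17, z = 39. Before it (lower y) each rail has an inward lip, underside z = 39, top z = 43, 86 clear between them, over the carrier's base runners: there the carrier rolls but cannot be lifted. Beyond it there are no lips; a carrier at the stop clears them by 8. Axes as the track.
- track_stop (a point): Middle of the plane of the end stop's two rubber buffers (20 diameter, 30 to each side, centres 15 above this point), at roller-top height: track x = 0, y = 185, z = 30. Axes as the track.
- clamp_knob (a joint): Turn of the clamp knob, rad: 0 tight, 1.5 fully loose (limit). Left-hand thread: grows when turned CLOCKWISE seen from above (negative about z). From about 0.6 the clamp's toe clears the carrier's runner, at 1.5 by over 2 mm. Starts at 0 to 0.15; takes about 0.1 N m to turn, stays where left, rises 2.5 mm per rad.
- clamp_grip (a point): Grip point of the clamp knob on its vertical axis, 80 above the worktop, at track x = -85, y = -60. Black T-bar 52 long (this point's y) x 14 thick (this point's x) x 22 high (z 68 to 90). Grip it across the 14 from above. Hub (24 diameter) and steel strap lie below z = 68. Site's x, y turn with the knob; z up.
- carrier: Open grey tube carrier with a yellow rack and five tubes fixed in it; loose, 0.45 to 0.75 kg. Base 100 (x) x 160 (y) x 5, its long edges run under the lips; side walls 26 high, 76 wide outside; tube caps 48 high; 78 over all. Origin: middle of the underside; +y looks to the end stop. Starts clamped on the rollers (underside z = 30), 120 to 170 short of the stop, square to the track.
- carrier_rear (a point): Middle of the rear end wall's outer face, where to push: carrier y = -80, 30 above the underside. The wall is 77 wide and free from 5 to 46 above the underside, a 22 wide handle upright goes on above it. Axes as the carrier.
- carrier_front (a point): Middle of the carrier's front lower edge (carrier y = +80, z = 0); it comes to point track_stop when the carrier is home. Axes as the carrier.
- carrier_handle (a point): Middle of the bow handle, 72 above the carrier's underside: a straight bar along the carrier's y, 14 wide (x) x 12 high, between uprights at y = +-78; tube caps are 18 below its underside. Grip it across x from above at this point, over the centre of mass. Axes as the carrier.
- spill_tray: Open stainless-steel spill tray on rubber feet, fixed, 160 (its x) x 228 (its y) over the rim, 25 high; walls 4 thick, floor top 10 above the worktop, inside 142 x 210. Origin: middle of the underside. The carrier fits lengthwise along the tray's y, either way round, with about 20 to spare on each side.
- beaker: Clear plastic beaker, 71 diameter x 84 high, bystander behind the track; origin under its middle.
- bottle_tall: White reagent bottle, 58 diameter x 117 high, bystander behind the track; origin under its middle.
- bottle_small: Brown reagent bottle, 46 diameter x 86 high, bystander behind the end of the track and the tray; origin under its middle.

How it is judged:
On the way, in this order (a step that is already met when the one before it is completed fails the run):
1. the clamp knob is turned clockwise to more than 1.2 rad (loose) (value of joint clamp_knob above 1.2 rad), for 0.1 s.
2. the carrier, standing on the rollers, is home: its front within 5 mm of the end stop (y of carrier_front in the frame of track_stop above -0.005 m and z of carrier_front in the frame of track_stop between -0.004 and 0.004 m and x of carrier_front in the frame of track_stop between -0.008 and 0.008 m), for 0.2 s.
At the end, for the whole second after the job is handed in: The carrier stands in the spill tray, lengthwise along it, flat on its floor (underside within 3.5 mm of the floor, tilt under 0.04 rad), upright and at rest (x of carrier in the frame of spill_tray between -0.028 and 0.028 m and y of carrier in the frame of spill_tray between -0.035 and 0.035 m and z of carrier in the frame of spill_tray between 0.007 and 0.0135 m and angle between carrier's own z axis and vertical below 0.04 rad and angle between the y axis of carrier and the y axis of spill_tray, either way round below 0.45 rad and linear speed of carrier below 0.02 m/s); the robot touches nothing.
It fails at once if the carrier tipped by more than 0.4 rad (angle between carrier's own z axis and vertical above 0.4 rad).
It fails at once if the carrier dropped or rammed into the tray (faster than 0.35 m/s within 20 mm of its floor level, or pressed with more than 60 N) ((horizontal distance between carrier and spill_tray below 0.12 m and z of carrier in the frame of spill_tray below 0.03 m and linear speed of carrier above 0.35 m/s) or contact force between carrier and spill_tray above 60 N).
It fails at once if a bystander moved by more than 30 mm (distance of any of beaker, bottle_tall, bottle_small from where it was at the start of the episode above 0.03 m).
It also fails if it takes over 72 s, if anything falls off the work surface, if the arm or the gripper's body presses on something with over 40 N, if the wrist force passes 120 N, or if a joint passes its speed limit or range.

## Working session

There is one attempt and no reset: what is moved stays moved. The work goes in short steps, Python scripts to look and compute and a tool call to move; the robot and the scene stay as the last step left them, time stands still between calls to the robot, and variables do not carry over. Pictures are saved under pics/ and viewed, at most 10 in all, crops included, and the job is handed in when it is done.

Besides the shell and the picture viewer there is one more tool, called after "Call:" as a command line: name --argument value ..., lists and objects as JSON in quotes. carry_out: Moves the arm, as the interface text tells. Its arguments: {"type":"object","properties":{"claw":{"type":"array","items":{"type":"number"}},"delta_pos":{"type":"array","items":{"type":"array","items":{"type":"number"}}},"angular":{"type":"array","items":{"type":"array","items":{"type":"number"}}},"force":{"type":"number"}},"required":["claw","delta_pos","angular"]}

```bash
mkdir -p pics
cat > h.py <<'E'
import numpy as np, cv2
from cell import arm
def ray(p,uv):
    K,T=p["mtx"],p["T"]
    d=T[:3,:3]@np.linalg.inv(K)@np.array([uv[0]*640,uv[1]*400,1.]); return T[:3,3],d
def at(p,uv,z):
    o,d=ray(p,uv); return o+d*(z-o[2])/d[2]
def tri(obs):
    A=np.zeros((3,3));b=np.zeros(3)
    for p,uv in obs:
        o,d=ray(p,uv); d=d/np.linalg.norm(d); M=np.eye(3)-np.outer(d,d);A+=M;b+=M@o
    return np.linalg.solve(A,b)
def save(p,n): cv2.imwrite(f"pics/{n}.png",p["frame"][:,:,::-1])
E
python3 - <<'E'
from h import *
np.set_printoptions(precision=4,suppress=True)
P={n:arm.get_image(n) for n in("scene","top","wrist")}
for n in P: save(P[n],n+"0"); print(n,P[n]["T"][:3,3],P[n]["T"][:3,2])
Z=dict(track=0,track_lip_end=.039,track_stop=.03,clamp_grip=.08,carrier=.03,carrier_rear=.06,carrier_front=.03,carrier_handle=.102,spill_tray=0,beaker=0,bottle_tall=0,bottle_small=0)
for l,z in Z.items():
    obs=[]
    for n in P:
        r=arm.place_of(l,P[n])
        if r:
            print(l,n,round(r[0]["conf"],2),np.round(at(P[n],r[0]["centre"],z),4),[round(q["conf"],2) for q in r[1:]])
            if r[0]["conf"]>.4: obs.append((P[n],r[0]["centre"]))
    if len(obs)>1: print("  tri",tri(obs))
s=arm.observe();print(s)
E
```

```text
scene [-0.0194 -0.4428  0.7967] [ 0.5826  0.509  -0.6337]
top [0.5377 0.1054 1.2212] [ 0.0724  0.0053 -0.9974]
wrist [0.1681 0.6053 0.3843] [ 0.2427 -0.0986 -0.9651]
track scene 0.84 [ 0.5776 -0.0684  0.    ] []
track_lip_end scene 0.36 [ 0.6348 -0.0517  0.039 ] []
track_lip_end top 0.74 [ 0.5877 -0.0444  0.039 ] [0.66]
track_stop scene 0.89 [0.6283 0.116  0.03  ] []
track_stop top 0.56 [0.6126 0.1182 0.03  ] []
  tri [0.6162 0.1136 0.0392]
clamp_grip scene 0.82 [ 0.4919 -0.1085  0.08  ] []
clamp_grip top 0.69 [ 0.4987 -0.1148  0.08  ] []
  tri [ 0.4957 -0.1114  0.0794]
carrier scene 0.88 [ 0.5748 -0.0953  0.03  ] []
carrier top 0.71 [ 0.5863 -0.0874  0.03  ] []
  tri [ 0.5865 -0.0892  0.0155]
carrier_rear scene 0.82 [ 0.5647 -0.1632  0.06  ] []
carrier_rear top 0.82 [ 0.5736 -0.1592  0.06  ] []
  tri [ 0.5731 -0.1604  0.0505]
carrier_front scene 0.96 [ 0.5953 -0.0086  0.03  ] []
carrier_front top 0.81 [ 0.5955 -0.0087  0.03  ] [0.52, 0.32]
  tri [ 0.5955 -0.0086  0.0299]
carrier_handle scene 0.91 [ 0.5824 -0.0858  0.102 ] []
carrier_handle top 0.96 [ 0.5779 -0.0845  0.102 ] [0.4, 0.
[... 274 characters left out ...]
-0.0171]
bottle_tall scene 0.56 [0.7645 0.1293 0.    ] []
bottle_small scene 0.98 [0.6914 0.2234 0.    ] []
bottle_small top 0.62 [0.7044 0.2292 0.    ] [0.42]
  tri [ 0.7044  0.2322 -0.0126]
{'clock': 1.95, 'joints': array([-1.2926,  0.4345,  0.025 ,  1.5732, -0.0116,  1.134 , -0.0751]), 'dq': array([ 0.0001,  0.0004, -0.0016,  0.0006, -0.0005, -0.0009, -0.0005]), 'joint_efforts': array([  0.0002, -66.7638,   0.984 , -31.4819,  -0.0608,   0.0326,
         0.    ]), 'position': array([0.2323, 0.5802, 0.2267]), 'ee_rot': array([0.5947, 3.0847, 0.    ]), 'force': array([-0.1616, -0.3897, -0.6582]), 'ft_torque': array([0.0341, 0.0167, 0.0569]), 'gripper_force': 0.0, 'width': 0.9999566433656597}
```

```bash
python3 -c "
import cv2,numpy as np
a=cv2.imread('pics/scene0.png');b=cv2.imread('pics/top0.png')
cv2.imwrite('pics/both.png',cv2.resize(np.vstack([a,b]),(480*800//600*3//4*1+0,600)) if 0 else cv2.resize(np.vstack([a,b]),(480,600)))"
```

```text
(no output)
```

View pics/top0.png

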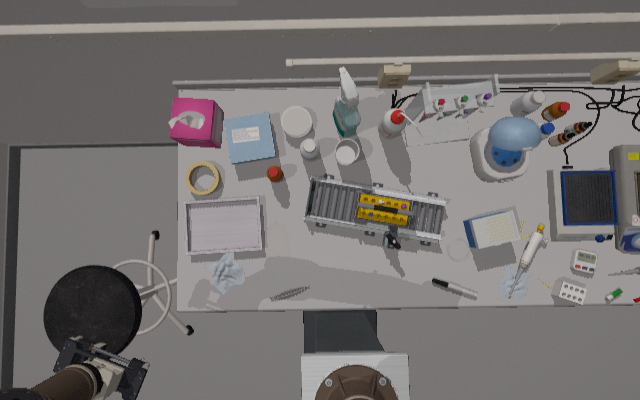

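View pics/scene0.png

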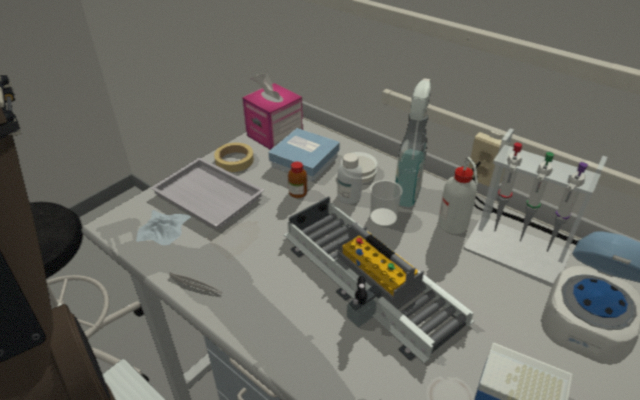

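The top view shows the track from (447,215) to the end stop at (307,203), with the knob near (392,240) and the tray at (224,226). The scene view agrees. Next I'll fit one consistent track model to both views.

```bash
cat > fit.py <<'E'
from h import *
from scipy.optimize import least_squares
def proj(p,X):
    T=np.linalg.inv(p["T"]); c=T[:3,:3]@X+T[:3,3]; q=p["mtx"]@c; return q[:2]/q[2]
def pts(v):
    x,y,a,s=v; c,n=np.cos(a),np.sin(a)
    w=lambda X,Y,Z: np.array([x+c*X-n*Y,y+n*X+c*Y,Z])
    f=.185-s
    return dict(track=w(0,0,0),track_lip_end=w(0,.017,.039),track_stop=w(0,.185,.03),clamp_grip=w(-.085,-.06,.08),carrier=w(0,f-.08,.03),carrier_rear=w(0,f-.16,.06),carrier_front=w(0,f,.03),carrier_handle=w(0,f-.08,.102))
def fit(P,v0=(.59,-.07,-.14,.13)):
    O=[]
    for p in P:
        for l in pts(v0):
            for q in arm.place_of(l,p)[:1]:
                if q["conf"]>.5: O.append((p,l,np.array(q["centre"])*[640,400]))
    f=lambda v: np.concatenate([proj(p,pts(v)[l])-u for p,l,u in O])
    r=least_squares(f,v0,loss="soft_l1",f_scale=1.5,x_scale=[.1,.1,.1,.1])
    for (p,l,u),e in zip(O,f(r.x).reshape(-1,2)): print(l,np.round(e,1))
    return r.x
E
python3 - <<'E'
from fit import *
np.set_printoptions(precision=4,suppress=True)
P=[arm.get_image("scene"),arm.get_image("top")]
v=fit(P);print(v)
for k,x in pts(v).items(): print(k,x)
r=arm.trace("spill_tray",P[1])[0]
c=cv2.findContours(r["region"].astype(np.uint8),0,1)[0];c=max(c,key=cv2.contourArea)
b=cv2.boxPoints(cv2.minAreaRect(c)); q=[at(P[1],u/[640,400],.025) for u in b]
print("tray",np.array(q),np.mean(q,0),[ (np.linalg.norm(q[i]-q[i-1]),np.arctan2(*(q[i]-q[i-1])[1::-1])) for i in range(4)])
E
```

```text
track [ 1.2 -1.6]
track_stop [-0.4  2.5]
clamp_grip [-1.3 -1.3]
carrier [-2.6 -1.8]
carrier_rear [-0.2  0.4]
carrier_front [-1.   3.6]
carrier_handle [1.6 0.8]
track_lip_end [ 1.4 -0.8]
track_stop [ 1.  -1.4]
carrier [0.1 0.5]
carrier_rear [-0.7 -1.9]
carrier_front [-1.   0.9]
carrier_handle [3.9 0. ]
[ 0.5829 -0.0654 -0.1917  0.1258]
track [ 0.5829 -0.0654  0.    ]
track_lip_end [ 0.5861 -0.0487  0.039 ]
track_stop [0.6181 0.1162 0.03  ]
clamp_grip [ 0.488  -0.1081  0.08  ]
carrier [ 0.5789 -0.0858  0.03  ]
carrier_rear [ 0.5637 -0.1644  0.06  ]
carrier_front [ 0.5942 -0.0073  0.03  ]
carrier_handle [ 0.5789 -0.0858  0.102 ]
tray [[0.616  0.5124 0.025 ]
 [0.6271 0.2795 0.025 ]
 [0.4684 0.2703 0.025 ]
 [0.4574 0.501  0.025 ]] [0.5422 0.3908 0.025 ] [(np.float64(0.15908834483156495), np.float64(0.07188343030779623)), (np.float64(0.23318061152416203), np.float64(-1.5232667288544486)), (np.float64(0.15899340563698855), np.float64(-3.083796020102407)), (np.float64(0.23093895271560916), np.float64(1.6185690322060151))]
```

```bash
cat > plan.py <<'E'
from h import *
from scipy.spatial.transform import Rotation as R
def heading(s):
    y=R.from_rotvec(s["ee_rot"]).as_matrix()[:,1]; return np.arctan2(y[1],y[0])
def Rt(h): # tool down, y heading h
    y=np.array([np.cos(h),np.sin(h),0]); z=np.array([0,0,-1.]); return np.c_[np.cross(y,z),y,z]
def local(d,h): # world delta(m)-> tool cm
    return np.round(Rt(h).T@np.array(d)*100,2)
def status():
    s=arm.observe(); print(round(s["clock"],2),"pos",np.round(s["position"],4),"head",round(heading(s),4),"tilt",np.round(R.from_rotvec(s["ee_rot"]).as_matrix()[:,2],4),"F",np.round(s["force"],1),"w",round(s["width"]*9.18,2)); return s
E
python3 - <<'E'
from plan import *
s=status()
# arc
h0=heading(s);N=18;p0=s["position"];tgt=np.array([.53,-.10,.30]);h1=-.19
r0,a0=np.hypot(*p0[:2]),np.arctan2(p0[1],p0[0]);r1,a1=np.hypot(*tgt[:2]),np.arctan2(tgt[1],tgt[0])
print("turn/row",-(h1-h0)/N)
p=p0;h=h0
for i in range(1,N+1):
    t=i/N;r=r0+(r1-r0)*t;a=a0+(a1-a0)*t;q=np.array([r*np.cos(a),r*np.sin(a),p0[2]+(tgt[2]-p0[2])*t])
    print(local(q-p,h));p=q;h=h0+(h1-h0)*t
E
```

```text
2.9 pos [0.2323 0.5802 0.2267] head 1.1899 tilt [ 1.e-04  0.e+00 -1.e+00] F [ 0.1 -0.4 -0.6] w 9.19
turn/row 0.07666060010191797
[-4.74 -0.66 -0.41]
[-4.7  -0.65 -0.41]
[-4.67 -0.65 -0.41]
[-4.63 -0.65 -0.41]
[-4.59 -0.65 -0.41]
[-4.56 -0.65 -0.41]
[-4.52 -0.64 -0.41]
[-4.48 -0.64 -0.41]
[-4.45 -0.64 -0.41]
[-4.41 -0.64 -0.41]
[-4.38 -0.63 -0.41]
[-4.34 -0.63 -0.41]
[-4.3  -0.63 -0.41]
[-4.27 -0.63 -0.41]
[-4.23 -0.63 -0.41]
[-4.19 -0.62 -0.41]
[-4.16 -0.62 -0.41]
[-4.12 -0.62 -0.41]
```

Call:
carry_out --claw '[5,5,5,5,5,5,5,5,5,5,5,5,5,5,5,5,5,5,5,5]' --delta_pos '[[-4.7,-0.65,-0.4],[-4.7,-0.65,-0.4],[-4.7,-0.65,-0.4],[-4.6,-0.65,-0.4],[-4.6,-0.65,-0.4],[-4.6,-0.65,-0.4],[-4.5,-0.65,-0.4],[-4.5,-0.65,-0.4],[-4.5,-0.65,-0.4],[-4.4,-0.65,-0.4],[-4.4,-0.65,-0.4],[-4.3,-0.6,-0.4],[-4.3,-0.6,-0.4],[-4.3,-0.6,-0.4],[-4.2,-0.6,-0.4],[-4.2,-0.6,-0.4],[-4.2,-0.6,-0.4],[-4.1,-0.6,-0.4],[0,0,0],[0,0,0]]' --angular '[[0,0,0.0767],[0,0,0.0767],[0,0,0.0767],[0,0,0.0767],[0,0,0.0767],[0,0,0.0767],[0,0,0.0767],[0,0,0.0767],[0,0,0.0767],[0,0,0.0767],[0,0,0.0767],[0,0,0.0767],[0,0,0.0767],[0,0,0.0767],[0,0,0.0767],[0,0,0.0767],[0,0,0.0767],[0,0,0.0767],[0,0,0],[0,0,0]]'

```text
clock: 4.9
position: [0.5311, -0.1014, 0.299]
ee_rot: [2.425, 1.998, 0.001]
force: [0.8, 0.6, -0.4]
width: 0.545
gripper_force: 0.0
```

Run:
```python
from fit import *
from plan import *
np.set_printoptions(precision=4,suppress=True)
status()
P=[arm.get_image("wrist"),arm.get_image("scene")]
save(P[0],"w1")
v=fit(P,(.583,-.065,-.17,.126));print(v)
for k,x in pts(v).items(): print(k,x)
for q in arm.place_of("clamp_grip",P[0])[:1]: print(q["centre"],at(P[0],q["centre"],.08))
```

```text
4.9 pos [ 0.5311 -0.1014  0.299 ] head -0.1925 tilt [ 0.0007  0.0004 -1.    ] F [ 0.8  0.6 -0.4] w 5.0
track_stop [  -0.5 -201.6]
clamp_grip [-1.5  1.1]
carrier [ 4.9 -0.1]
carrier_rear [-1.1  0.5]
carrier_front [2.5 1. ]
carrier_handle [-2.1 -1.4]
track [ 4.6 -0.2]
track_stop [1.3 0.8]
carrier [-0. -1.]
carrier_rear [ 3.  -2.9]
carrier_front [0.3 2.2]
carrier_handle [-2.3  0.6]
[ 0.5848 -0.0707 -0.2044  0.1226]
track [ 0.5848 -0.0707  0.    ]
track_lip_end [ 0.5883 -0.0541  0.039 ]
track_stop [0.6224 0.1104 0.03  ]
clamp_grip [ 0.4894 -0.1122  0.08  ]
carrier [ 0.5813 -0.088   0.03  ]
carrier_rear [ 0.565  -0.1663  0.06  ]
carrier_front [ 0.5975 -0.0096  0.03  ]
carrier_handle [ 0.5813 -0.088   0.102 ]
[0.4567, 0.4645] [ 0.4913 -0.1113  0.08  ]
```

View pics/w1.png

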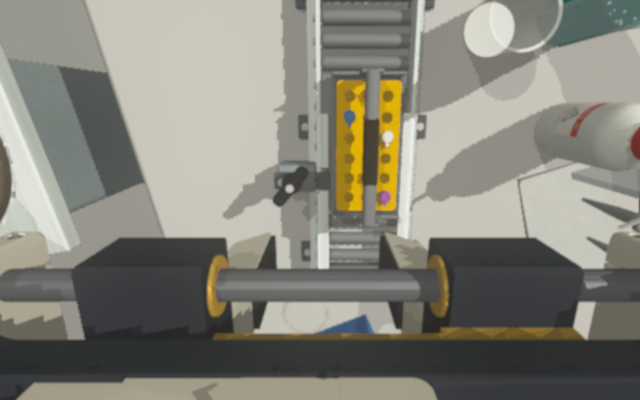

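The wrist view shows the T-bar running diagonally from about (278,202) to (305,170), centred near (291,187). The handle runs from (376,70) to (369,222), and the left rail sits at about x=320.

Run:
```python
from plan import *
np.set_printoptions(precision=4,suppress=True)
p=arm.get_image("wrist"); g=p["frame"].astype(int)
S=lambda u,v,z: at(p,(u/640,v/400),z)[:2]
# bar: dark pixels in window
w=(g[:,:,:].max(2)<55); 
m=np.zeros_like(w);m[155:215,268:316]=w[155:215,268:316]
n,lab,st,c=cv2.connectedComponentsWithStats(m.astype(np.uint8)); i=1+np.argmax(st[1:,4]); ys,xs=np.where(lab==i)
rc=cv2.minAreaRect(np.c_[xs,ys].astype(np.float32)); b=cv2.boxPoints(rc); print("bar",st[i],b)
q=np.array([S(*u,.09) for u in b]);print(q,q.mean(0))
for k in range(4): d=q[k]-q[k-1];print(np.linalg.norm(d),np.arctan2(d[1],d[0]))
a,e=S(369,222,.108),S(376,70,.108);d=e-a;print("handle",a,e,np.linalg.norm(d),"yaw",-np.arctan2(d[0],d[1]))
gray=cv2.cvtColor(p["frame"],cv2.COLOR_RGB2GRAY)
L=cv2.createLineSegmentDetector().detect(gray)[0][:,0]
for l in L:
    if abs(l[3]-l[1])>60 and 295<l[0]<435 and max(l[1],l[3])<275:
        A,B=S(l[0],l[1],.043),S(l[2],l[3],.043); d=A-B if A[1]>B[1] else B-A
        print(np.round(l),A,B,"yaw",round(-np.arctan2(d[0],d[1]),4))
cv2.imwrite("pics/c1.png",cv2.resize(p["frame"][120:280,230:430,::-1],None,fx=4,fy=3.7,interpolation=2)[:600])
```

```text
Traceback (most recent call last):
ValueError: attempt to get argmax of an empty sequence
```

Run:
```python
from plan import *
np.set_printoptions(precision=4,suppress=True)
p=arm.get_image("wrist"); g=p["frame"].astype(int)
S=lambda u,v,z: at(p,(u/640,v/400),z)[:2]
w=g.max(2)
cv2.imwrite("pics/c1.png",cv2.resize(p["frame"][120:280,230:430,::-1],None,fx=4,fy=3.7,interpolation=2)[:600])
m=np.zeros((400,640),np.uint8);m[155:215,268:316]=w[155:215,268:316]<w[155:215,268:316].min()+25
print(w[155:215,268:316].min())
n,lab,st,c=cv2.connectedComponentsWithStats(m); i=1+np.argmax(st[1:,4]); ys,xs=np.where(lab==i)
b=cv2.boxPoints(cv2.minAreaRect(np.c_[xs,ys].astype(np.float32))); print("bar",st[i])
q=np.array([S(*u,.09) for u in b]);print(q,q.mean(0))
for k in range(4): d=q[k]-q[k-1];print(np.linalg.norm(d),np.arctan2(d[1],d[0]))
a,e=S(369,222,.108),S(376,70,.108);d=e-a;print("handle",a,e,np.linalg.norm(d),"yaw",-np.arctan2(d[0],d[1]))
gray=cv2.cvtColor(p["frame"],cv2.COLOR_RGB2GRAY)
L=cv2.createLineSegmentDetector().detect(gray)[0][:,0]
for l in L:
    if abs(l[3]-l[1])>60 and 295<l[0]<435 and max(l[1],l[3])<275:
        A,B=S(l[0],l[1],.043),S(l[2],l[3],.043); d=A-B if A[1]>B[1] else B-A
        print(np.round(l),A,B,"yaw",round(-np.arctan2(d[0],d[1]),4))
```

```text
61
bar [274 167  35  39 593]
[[ 0.4618 -0.107 ]
 [ 0.5059 -0.0833]
 [ 0.5173 -0.1052]
 [ 0.4729 -0.1297]] [ 0.4895 -0.1063]
0.025282281990476035 2.0251263819317735
0.049962016037957184 0.49237946876248534
0.024704271808220764 -1.0887977546868546
0.05067041818649027 -2.6381405776810953
handle [ 0.566  -0.1582] [ 0.5965 -0.0109] 0.1503430903354496 yaw -0.20369293835444688
[320. 112. 320.   1.] [ 0.5364 -0.0396] [0.5584 0.0728] yaw -0.1937
[415. 112. 424.   0.] [ 0.6424 -0.0601] [0.6665 0.0521] yaw -0.2121
[403. 121. 399. 202.] [ 0.6283 -0.0673] [ 0.6099 -0.1629] yaw -0.1895
[306.   1. 309. 158.] [0.5439 0.0757] [ 0.5123 -0.0891] yaw -0.1896
[315.   1. 316.  81.] [0.5533 0.0738] [ 0.5382 -0.0053] yaw -0.1887
[408. 236. 413. 154.] [ 0.6145 -0.2088] [ 0.6345 -0.1081] yaw -0.1958
[395. 207. 400. 113.] [ 0.6041 -0.1683] [ 0.6257 -0.0581] yaw -0.1932
[336.  83. 336. 208.] [ 0.5601 -0.0122] [ 0.5325 -0.156 ] yaw -0.1896
```

View pics/c1.png

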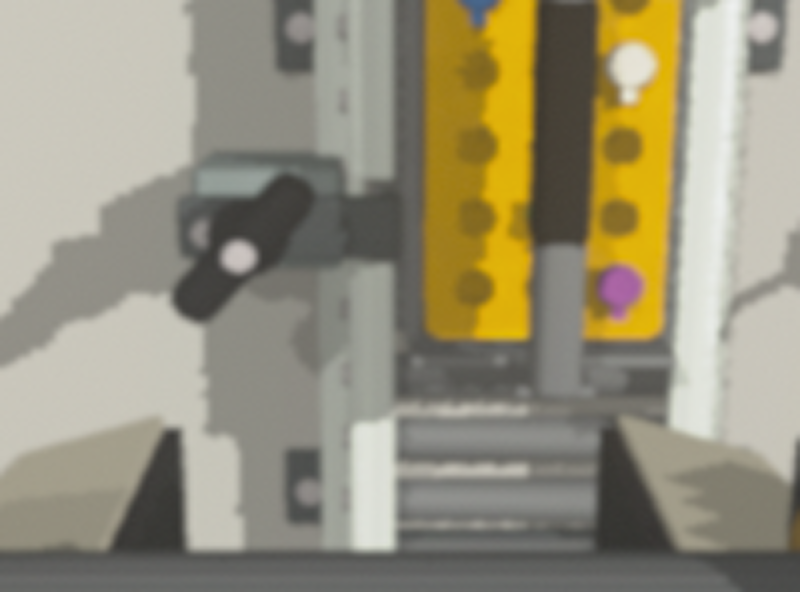

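The crop shows the T-bar from (190,315) to (298,185) with its axis dot at (240,255). The toe is on the runner.

Run:
```python
from plan import *
np.set_printoptions(precision=4,suppress=True)
p=arm.get_image("wrist"); s=status()
C=lambda u,v,z: at(p,((230+u/4)/640,(120+v/3.7)/400),z)[:2]
a,b,c=C(186,312,.09),C(297,188,.09),C(238,256,.091); d=b-a
print(a,b,(a+b)/2,c,np.linalg.norm(d),"bar heading",np.arctan2(d[1],d[0]))
h=np.arctan2(d[1],d[0])-np.pi/2;print("tool heading",h,"turn",-(h-heading(s)))
k=np.r_[(.6*(a+b)/2+.4*c),.12];print(k,local(k-s["position"],heading(s)))
print(pts) if 0 else None
```

```text
6.0 pos [ 0.5313 -0.1006  0.2987] head -0.1907 tilt [ 0.0001 -0.     -1.    ] F [0.1 0.6 0.8] w 5.0
[ 0.4714 -0.1255] [ 0.5088 -0.095 ] [ 0.4901 -0.1102] [ 0.4892 -0.1114] 0.04817673452383784 bar heading 0.6846382773295977
tool heading -0.8861580494652989 turn 0.6954459750525825
[ 0.4897 -0.1107  0.12  ] [-1.78 -3.89 17.87]
```

Call:
carry_out --claw '[4,4,4,4,4,4,4,4,4]' --delta_pos '[[-0.9,-1.95,0],[-0.9,-1.95,0],[0,0,3],[0,0,3],[0,0,3],[0,0,3],[0,0,3],[0,0,2.9],[0,0,0]]' --angular '[[0,0,0],[0,0,0],[0,0,0.116],[0,0,0.116],[0,0,0.116],[0,0,0.116],[0,0,0.116],[0,0,0.116],[0,0,0]]'

```text
clock: 6.9
position: [0.4874, -0.1102, 0.117]
ee_rot: [-2.959, -1.051, 0.009]
force: [-0.5, -0.3, 0.2]
width: 0.434
gripper_force: 0.0
```

Run:
```python
from plan import *
s=status()
p=arm.get_image("wrist");save(p,"w2")
for l in("clamp_grip",):
    for n in("wrist","scene","top"):
        q=arm.get_image(n)
        for r in arm.place_of(l,q)[:1]: print(n,r["conf"],at(q,r["centre"],.08))
```

```text
6.9 pos [ 0.4874 -0.1102  0.117 ] head -0.8885 tilt [-5.8e-03 -2.0e-04 -1.0e+00] F [-0.5 -0.3  0.2] w 3.98
wrist 0.65 [ 0.48965432 -0.11155209  0.08      ]
scene 0.71 [ 0.48626285 -0.11291914  0.08      ]
top 0.51 [ 0.58724099 -0.09102779  0.08      ]
```

View pics/w2.png

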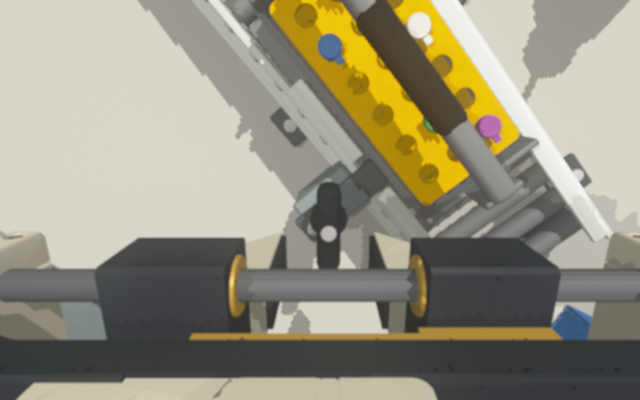

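The bar is vertical at x≈329, midway between the fingers (280 to 372), so the alignment is good. I'll descend and grip.

Call:
carry_out --claw '[4,4,4,4,0.8,0.8,0.8,0.8,0.8,0.8]' --delta_pos '[[0.1,0.15,1.5],[0,0,1.5],[0,0,1.4],[0,0,0],[0,0,0],[0,0,0],[0,0,0],[0,0,0],[0,0,0],[0,0,0]]' --angular '[[0,0,0],[0,0,0],[0,0,0],[0,0,0],[0,0,0],[0,0,0],[0,0,0],[0,0,0],[0,0,0],[0,0,0]]' --force 25

```text
clock: 8.25
position: [0.4898, -0.1091, 0.076]
ee_rot: [-2.955, -1.054, 0.002]
force: [-4.9, 7.9, 10.1]
width: 0.146
gripper_force: 25.0
```

Call:
carry_out --claw '[0.8,0.8,0.8,0.8,0.8,0.8,0.8,0.8,0.8,0.8,0.8,0.8,0.8,0.8]' --delta_pos '[[0,-0.1,-0.1],[0,0,-0.03],[0,0,-0.03],[0,0,-0.03],[0,0,-0.03],[0,0,-0.03],[0,0,-0.03],[0,0,-0.03],[0,0,-0.03],[0,0,-0.03],[0,0,-0.03],[0,0,-0.03],[0,0,-0.03],[0,0,0]]' --angular '[[0,0,0],[0,0,0.115],[0,0,0.115],[0,0,0.115],[0,0,0.115],[0,0,0.115],[0,0,0.115],[0,0,0.115],[0,0,0.115],[0,0,0.115],[0,0,0.115],[0,0,0.115],[0,0,0.115],[0,0,0]]'

```text
clock: 9.65
position: [0.4898, -0.112, 0.0797]
ee_rot: [2.947, -1.077, -0.0]
force: [1.4, -6.6, -15.8]
width: 0.151
gripper_force: 25.0
```

Run:
```python
from plan import *
s=status();print(s["ft_torque"])
```

```text
9.65 pos [ 0.4898 -0.112   0.0797] head -2.2717 tilt [-0.0015 -0.0032 -1.    ] F [  1.4  -6.6 -15.8] w 1.38
[-1.32563558 -0.11351875 -0.08626924]
```

Call:
carry_out --claw '[0.8,0.8,0.8]' --delta_pos '[[0,0,0.1],[0,0,0],[0,0,0]]' --angular '[[0,0,0.06],[0,0,0.06],[0,0,0]]'

```text
clock: 9.95
position: [0.4902, -0.1123, 0.0795]
ee_rot: [2.88, -1.248, 0.001]
force: [-1.6, -6.1, -2.5]
width: 0.157
gripper_force: 26.8
```

Run:
```python
from plan import *
s=status();print(s["ft_torque"])
```

```text
9.95 pos [ 0.4902 -0.1123  0.0795] head -2.3885 tilt [-5.e-04 -3.e-03 -1.e+00] F [-1.6 -6.1 -2.5] w 1.44
[-1.3040507   0.62581193  0.68110277]
```

The torque jumped to 0.68 N·m, so the knob is at its limit. I'll release, rise and turn back.

Call:
carry_out --claw '[4,4,4,4,4,4,3,2,1,0,0,0,0,0,0,0,0,0,0]' --delta_pos '[[0,0,0],[0,0,0],[0,0,-2],[0,0,-4],[0,0,-4],[0,0,0],[0,0,0],[0,0,0],[0,0,0],[0,0,0],[0,0,0],[0,0,0],[0,0,0],[0,0,0],[0,0,0],[0,0,0],[0,0,0],[0,0,0],[0,0,0]]' --angular '[[0,0,-0.05],[0,0,0],[0,0,0],[0,0,0],[0,0,-0.148],[0,0,-0.148],[0,0,-0.148],[0,0,-0.148],[0,0,-0.148],[0,0,-0.148],[0,0,-0.148],[0,0,-0.148],[0,0,-0.148],[0,0,-0.148],[0,0,-0.148],[0,0,-0.148],[0,0,-0.148],[0,0,-0.148],[0,0,-0.07]]'

```text
clock: 11.85
position: [0.4907, -0.1105, 0.1797]
ee_rot: [2.423, 2.0, 0.001]
force: [0.3, 0.1, 0.1]
width: 0.007
gripper_force: 0.0
```

Run:
```python
from fit import *
from plan import *
np.set_printoptions(precision=4,suppress=True)
s=status();h=heading(s)
P=[arm.get_image("wrist"),arm.get_image("scene"),arm.get_image("top")];save(P[0],"w3");save(P[1],"s3")
v=fit(P,(.585,-.07,-.193,.124));print(v)
for n in range(3):
    print([np.round(at(P[n],q["centre"],.06),4) for q in arm.place_of("carrier_rear",P[n])[:1]])
o=np.array([.585,-.0695]);c,n=np.cos(-.193),np.sin(-.193)
t=o+np.array([-n*-.13,c*-.13]);print(t,"turn",h+.193,local(np.r_[t,.058]-s["position"],-.193))
```

```text
11.85 pos [ 0.4907 -0.1105  0.1797] head -0.1904 tilt [ 0.0006  0.0004 -1.    ] F [0.3 0.1 0.1] w 0.06
clamp_grip [ 0.4 -2.3]
carrier [ 1.3 -1.3]
carrier_rear [-0.7  2. ]
carrier_front [-0.6  1.1]
carrier_handle [-1.  -2.5]
track [ 0.8 -0.4]
track_lip_end [158.3  64.2]
track_stop [-0.2  0.6]
clamp_grip [ 1.5 -2.1]
carrier [-0.9 -1.1]
carrier_rear [ 4.8 -0.6]
carrier_front [0.6 0.5]
carrier_handle [ 0.5 -1.8]
track_lip_end [3.1 0.7]
carrier [-1.4  0.2]
carrier_rear [3.7 1.5]
carrier_front [-1.3  2.6]
carrier_handle [1.4 0.9]
[ 0.5849 -0.0669 -0.1854  0.1254]
[array([ 0.5671, -0.1639,  0.06  ])]
[array([ 0.5595, -0.1595,  0.06  ])]
[array([ 0.571 , -0.1551,  0.06  ])]
[ 0.5601 -0.1971] turn 0.0025619037336584716 [-7.16  8.47 12.17]
```

View pics/w3.png

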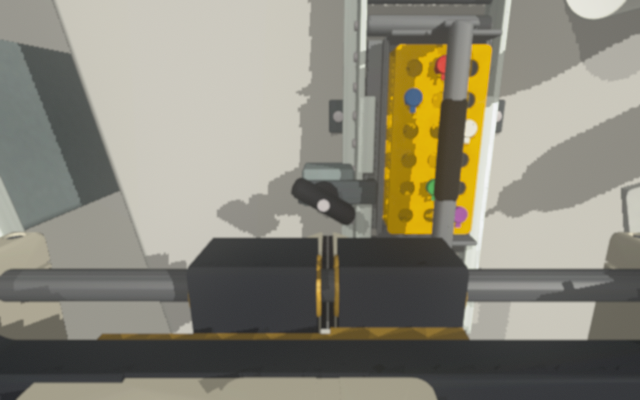

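The knob, centred at (323,205), has turned about 85°. I'll go behind the carrier's rear wall next.

Call:
carry_out --claw '[0,0,0,0,0,0,0]' --delta_pos '[[-2.4,2.8,0],[-2.4,2.8,0],[-2.4,2.9,0],[0,0,4],[0,0,4],[0,0,4.2],[0,0,0]]' --angular '[[0,0,0],[0,0,0],[0,0,0],[0,0,0],[0,0,0],[0,0,0],[0,0,0]]'

```text
clock: 14.05
position: [0.5566, -0.1962, 0.0525]
ee_rot: [-2.421, -1.99, 0.008]
force: [0.1, 1.2, 0.0]
width: 0.003
gripper_force: 0.0
```

Run:
```python
from plan import *
s=status()
```

```text
14.05 pos [ 0.5566 -0.1962  0.0525] head -0.1947 tilt [-0.0088  0.0023 -1.    ] F [0.1 1.2 0. ] w 0.03
```

Call:
carry_out --claw '[0,0,0,0,0,0,0,0,0,0,0,0,0,0,0,0,0,0,0,0]' --delta_pos '[[0.5,0.3,-0.3],[0.8,0,0],[0.8,0,0],[0.8,0,0],[0.8,0,0],[0.8,0,0],[0.8,0,0],[0.8,0,0],[0.8,0,0],[0.8,0,0],[0.8,0,0],[0.8,0,0],[0.8,0,0],[0.8,0,0],[0.6,0,0],[0.5,0,0],[0.4,0,0],[0.3,0,0],[0.3,0,0],[0,0,0]]' --angular '[[0,0,0],[0,0,0],[0,0,0],[0,0,0],[0,0,0],[0,0,0],[0,0,0],[0,0,0],[0,0,0],[0,0,0],[0,0,0],[0,0,0],[0,0,0],[0,0,0],[0,0,0],[0,0,0],[0,0,0],[0,0,0],[0,0,0],[0,0,0]]'

```text
clock: 16.05
position: [0.5884, -0.0702, 0.0603]
ee_rot: [-2.426, -1.995, -0.0]
force: [-0.0, -0.6, 0.6]
width: 0.008
gripper_force: 0.0
```

Run:
```python
from fit import *
from plan import *
np.set_printoptions(precision=4,suppress=True)
status()
P=[arm.get_image("scene"),arm.get_image("top")]
v=fit(P,(.585,-.069,-.193,.02));print(v)
```

```text
16.05 pos [ 0.5884 -0.0702  0.0603] head -0.1943 tilt [ 0.0001  0.0003 -1.    ] F [-0.  -0.6  0.6] w 0.08
track [0.2 0.8]
track_lip_end [-1.1 -0.4]
track_stop [-0.5  0.7]
clamp_grip [-0.6  0.2]
carrier [ 0.2 -3.2]
carrier_rear [ 0.6 -1.4]
carrier_front [ 0.3 -0.2]
carrier_handle [2.  0.4]
track_stop [ 1.6 -1.7]
carrier [0.2 1.4]
carrier_rear [-0.4 -1.6]
carrier_front [-0.9  3.6]
carrier_handle [0.3 1.7]
[ 0.5837 -0.0667 -0.1926  0.0137]
```

Call:
carry_out --claw '[0,0,0,0,0,0,0,0]' --delta_pos '[[0.3,0,0],[0.3,0,0],[0.3,0,0],[0.2,0,0],[0.2,0,0],[0.2,0,0],[0.1,0,0],[0,0,0]]' --angular '[[0,0,0],[0,0,0],[0,0,0],[0,0,0],[0,0,0],[0,0,0],[0,0,0],[0,0,0]]'

```text
clock: 17.75
position: [0.5913, -0.0548, 0.0603]
ee_rot: [-2.427, -1.995, -0.0]
force: [-0.4, 0.4, -0.0]
width: 0.003
gripper_force: 0.0
```

Call:
carry_out --claw '[0,0,0,0]' --delta_pos '[[0.15,0,0],[0.15,0,0],[0.1,0,0],[0,0,0]]' --angular '[[0,0,0],[0,0,0],[0,0,0],[0,0,0]]'

```text
clock: 18.15
position: [0.5914, -0.0547, 0.0604]
ee_rot: [2.428, 1.99, -0.004]
force: [-3.0, -10.4, 0.2]
width: 0.006
gripper_force: 5.3
```

The position stalled at 10 N and matches the expected home position. I'll back off, rise and go over the handle.

Call:
carry_out --claw '[0,0,0,0,3,5,5,5,5]' --delta_pos '[[-1,0,0],[-2,0,0],[0,0,-4.5],[0,0,-5],[0,0,-4.6],[4,0,0],[4,0,0],[3.8,0,0],[0,0,0]]' --angular '[[0,0,0],[0,0,0],[0,0,0],[0,0,0],[0,0,0],[0,0,0],[0,0,0],[0,0,0],[0,0,0]]'

```text
clock: 19.05
position: [0.6097, 0.043, 0.2008]
ee_rot: [-2.415, -2.004, -0.003]
force: [0.3, 0.8, -0.4]
width: 0.39
gripper_force: 0.0
```

Run:
```python
from fit import *
from plan import *
np.set_printoptions(precision=4,suppress=True)
s=status();h=heading(s)
P=[arm.get_image("wrist"),arm.get_image("scene"),arm.get_image("top")];save(P[0],"w4")
v=fit(P,(.585,-.069,-.193,.0));print(v,pts(v)["carrier_handle"])
obs=[]
for p in P:
    for q in arm.place_of("carrier_handle",p)[:1]: print(q["conf"],at(p,q["centre"],.102));obs.append((p,q["centre"]))
print(tri(obs))
```

```text
19.05 pos [0.6097 0.043  0.2008] head -0.1857 tilt [-0.0003  0.0038 -1.    ] F [ 0.3  0.8 -0.4] w 3.58
track_stop [ 1.6 -3.3]
clamp_grip [-232.9  194.1]
carrier [ 2.5 -0.3]
carrier_rear [0.7 1.2]
carrier_front [-0.5 -0. ]
carrier_handle [-5.8 -3.2]
track [ 0.9 -0.1]
track_lip_end [ 0.1 -0.4]
clamp_grip [0.7 1. ]
carrier [ 0.6 -0.2]
carrier_rear [ 5.2 -0. ]
carrier_front [0.4 2.4]
carrier_handle [-0.3  0.4]
track_stop [-1. -2.]
carrier_front [-0.1  3.8]
[ 0.585  -0.066  -0.1857  0.0017] [0.604  0.0355 0.102 ]
0.68 [0.6079 0.0322 0.102 ]
0.75 [0.6056 0.0358 0.102 ]
[0.6065 0.034  0.1029]
```

View pics/w4.png

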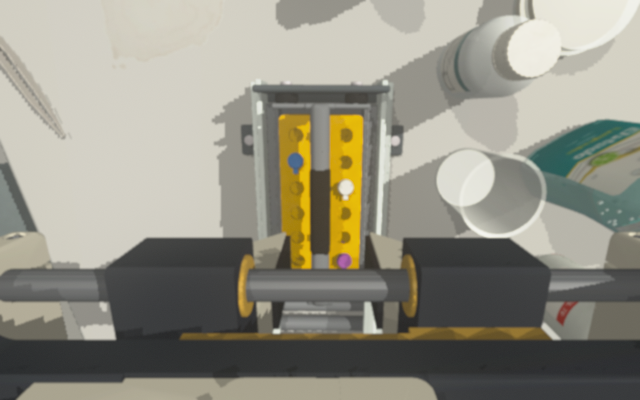

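The handle is at column ~320, from row 105 to 270, with its black sleeve at rows 170 to 255. It lies between the fingers (290 to 366).

Run:
```python
from plan import *
np.set_printoptions(precision=4,suppress=True)
s=status();h=heading(s)
p=arm.get_image("wrist")
S=lambda u,v: at(p,(u/640,v/400),.108)
print(S(320,170),S(320,255),S(320,212),S(320,106))
for t in (S(320,212),np.array([.6065,.0335,0])):
    t[2]=.0855; print(local(t-s["position"],h))
```

```text
20.55 pos [0.6091 0.0353 0.2013] head -0.1947 tilt [ 0.      0.0001 -1.    ] F [ 0.3  0.2 -0.4] w 5.0
[0.6097 0.059  0.108 ] [ 0.5964 -0.0066  0.108 ] [0.6034 0.0276 0.108 ] [0.6187 0.103  0.108 ]
[-0.86 -0.42 11.58]
[-0.23 -0.22 11.58]
```

Call:
carry_out --claw '[5,5,5,5,5,5,1,0.5,0.5,0.5,0.5,0.5,0.5]' --delta_pos '[[-0.4,-0.35,3],[0,0,3],[0,0,3],[0,0,1.5],[0,0,1],[0,0,0],[0,0,0],[0,0,0],[0,0,0],[0,0,0],[0,0,0],[0,0,0],[0,0,0]]' --angular '[[0,0,0],[0,0,0],[0,0,0],[0,0,0],[0,0,0],[0,0,0],[0,0,0],[0,0,0],[0,0,0],[0,0,0],[0,0,0],[0,0,0],[0,0,0]]' --force 45

```text
clock: 21.9
position: [0.6038, 0.0322, 0.0863]
ee_rot: [-2.425, -1.994, 0.002]
force: [-5.8, 1.5, 3.7]
width: 0.143
gripper_force: 45.0
```

Run:
```python
from fit import *
from plan import *
np.set_printoptions(precision=4,suppress=True)
s=status();print(s["gripper_force"],s["ft_torque"])
P=[arm.get_image("scene"),arm.get_image("top")]
print(fit(P,(.585,-.069,-.193,.0)))
```

```text
21.9 pos [0.6038 0.0322 0.0863] head -0.1947 tilt [-0.0021  0.0005 -1.    ] F [-5.8  1.5  3.7] w 1.31
44.96617555618286 [-0.0259  1.278   0.0049]
track [-0.   0.7]
track_lip_end [-3.3 -2.3]
track_stop [-23.2 -20.4]
clamp_grip [-0.2  0.3]
carrier [ 1.3 -1.9]
carrier_front [0.2 3.2]
carrier_handle [0.4 2. ]
track [ 2.4 -1.5]
track_lip_end [4.3 0.6]
track_stop [ 4.1 -3.9]
clamp_grip [0.2 1.3]
carrier_rear [-22.7 -34.2]
carrier_front [-1.   2.9]
[ 0.5815 -0.0683 -0.2273  0.0027]
```

Call:
carry_out --claw '[0.5,0.5,0.5,0.5,0.5,0.5,0.5,0.5]' --delta_pos '[[0,-0.1,-0.3],[0,0,-0.7],[0,0,-1.5],[0,0,-2],[0,0,-2.5],[0,0,-2.5],[0,0,-1.5],[0,0,0]]' --angular '[[0,0,0],[0,0,0],[0,0,0],[0,0,0],[0,0,0],[0,0,0],[0,0,0],[0,0,0]]'

```text
clock: 23.6
position: [0.6057, 0.0319, 0.1996]
ee_rot: [2.425, 1.993, 0.007]
force: [-0.4, -0.2, -6.6]
width: 0.143
gripper_force: 45.0
```

Run:
```python
from plan import *
np.set_printoptions(precision=4,suppress=True)
s=status();h=heading(s)
for n in("scene","top"):
    p=arm.get_image(n);save(p,n+"5")
    for q in arm.place_of("spill_tray",p)[:1]: print(n,q["conf"],at(p,q["centre"],0))
    r=arm.trace("spill_tray",p)[0]
    c=max(cv2.findContours(r["region"].astype(np.uint8),0,1)[0],key=cv2.contourArea)
    b=cv2.approxPolyDP(cv2.convexHull(c),6,True)[:,0]
    q=np.array([at(p,u/np.array([640,400]),.025)[:2] for u in b]);print(n,q.tolist() if len(q)>6 else q,q.mean(0))
    for k in range(len(q)): d=q[k]-q[k-1];print(np.linalg.norm(d).round(3),np.arctan2(d[1],d[0]).round(3))
```

```text
23.6 pos [0.6057 0.0319 0.1996] head -0.195 tilt [ 0.0053  0.0007 -1.    ] F [-0.4 -0.2 -6.6] w 1.32
scene 0.61 [0.5416 0.3831 0.    ]Traceback (most recent call last):
  File "<stdin>", line 7, in <module>
IndexError: list index out of range
```

View pics/scene5.png

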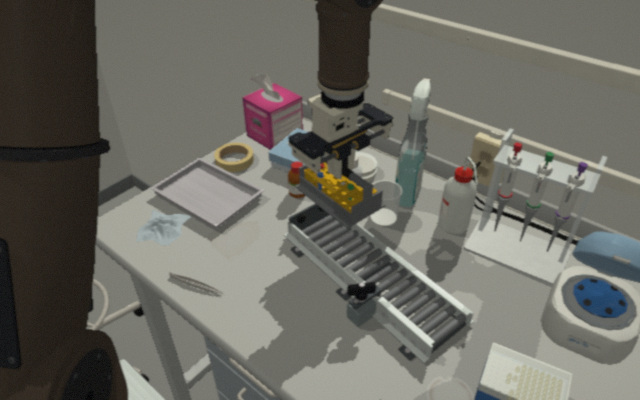

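The carrier is off the track and level. The tray's rim corners show at about (184,162), (261,191), (210,226) and (154,193).

Run:
```python
from plan import *
np.set_printoptions(precision=4,suppress=True)
s=status();h=heading(s)
def rep(n,q):
    print(n,q,q.mean(0))
    for k in range(4): d=q[k]-q[(k+1)%4];print(np.linalg.norm(d).round(3),np.arctan2(d[1],d[0]).round(3))
p=arm.get_image("scene")
rep("scene",np.array([at(p,(u/640,v/400),.025)[:2] for u,v in((184,162),(261,191),(210,226),(154,193))]))
p=arm.get_image("top")
for q in arm.place_of("spill_tray",p)[:1]: print(q["conf"],at(p,q["centre"],0))
rep("top",np.array([at(p,(u/640,v/400),.025)[:2] for u,v in((187,199),(260,197),(263,250),(189,254))]))
# path
T=np.array([.546,.391]);d=np.r_[T-s["position"][:2],0];print(local(d,h))
```

```text
23.75 pos [0.6034 0.0324 0.1958] head -0.1946 tilt [-0.0008  0.0001 -1.    ] F [-0.4  0.3 -5. ] w 1.34
scene [[0.5778 0.5152]
 [0.6198 0.2774]
 [0.4605 0.2776]
 [0.4514 0.47  ]] [0.5274 0.3851]
0.242 1.746
0.159 -0.002
0.193 -1.523
0.134 -2.798
0.61 [0.5532 0.3874 0.    ]
top [[0.6233 0.4935]
 [0.6252 0.2748]
 [0.4676 0.2673]
 [0.4598 0.4869]] [0.544  0.3806]
0.219 1.579
0.158 0.048
0.22 -1.536
0.164 -3.101
[ 34.08 -12.57   0.  ]
```

Call:
carry_out --claw '[0.5,0.5,0.5,0.5,0.5,0.5,0.5,0.5,0.5,0.5,0.5,0.5,0.5,0.5,0.5,0.5,0.5]' --delta_pos '[[1.5,-0.55,0],[3,-1.1,0],[4,-1.47,0],[4,-1.47,0],[4,-1.47,0],[4,-1.47,0],[4,-1.47,0],[4,-1.47,0],[3,-1.1,0],[1.5,-0.55,0],[0.8,-0.3,0],[0,0,0],[0,0,0],[0,0,0],[0,0,0],[0,0,0],[0,0,0]]' --angular '[[0,0,0],[0,0,0],[0,0,0],[0,0,0],[0,0,0],[0,0,0],[0,0,0],[0,0,0],[0,0,0],[0,0,0],[0,0,0],[0,0,-0.059],[0,0,-0.059],[0,0,-0.059],[0,0,-0.058],[0,0,0],[0,0,0]]'

```text
clock: 25.6
position: [0.5479, 0.3866, 0.1963]
ee_rot: [2.18, 2.262, -0.001]
force: [0.1, 0.6, -6.1]
width: 0.148
gripper_force: 45.0
```

Run:
```python
from plan import *
np.set_printoptions(precision=4,suppress=True)
s=status()
P={n:arm.get_image(n) for n in("wrist","scene","top")};save(P["wrist"],"w6")
for n,p in P.items():
    for q in arm.place_of("spill_tray",p)[:1]: print(n,q["conf"],at(p,q["centre"],0))
    for q in arm.place_of("carrier",p)[:1]: print(n,"car",q["conf"],at(p,q["centre"],.14))
```

```text
25.6 pos [0.5479 0.3866 0.1963] head 0.0369 tilt [-0.     -0.0006 -1.    ] F [ 0.1  0.6 -6.1] w 1.36
wrist car 0.98 [0.5488 0.3872 0.14  ]
scene 0.85 [0.5395 0.3924 0.    ]
scene car 0.82 [0.5418 0.3821 0.14  ]
top 0.19 [0.756 0.123 0.   ]
top car 0.69 [0.5563 0.3934 0.14  ]
```

View pics/w6.png

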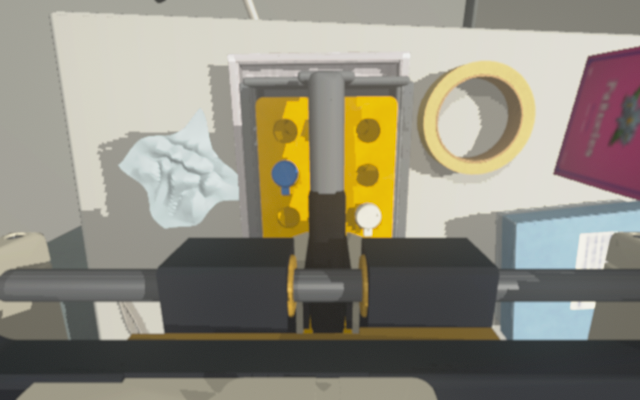

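The tray's far rim corners are at (231,57) and (409,53), framing the carrier.

Run:
```python
from plan import *
p=arm.get_image("wrist");s=status()
a,b=[at(p,(u/640,v/400),.025)[:2] for u,v in((230,57),(410,53))]
d=b-a;y=np.arctan2(d[1],d[0]);c=(a+b)/2+.114*np.array([np.sin(y),-np.cos(y)])
print(a,b,np.linalg.norm(d),"yaw",y,"centre",c, local(np.r_[c,0]-np.r_[s["position"][:2],0],heading(s)))
```

```text
26.1 pos [0.5475 0.3879 0.1964] head 0.0402 tilt [ 1.e-04  0.e+00 -1.e+00] F [ 0.4  1.  -6.8] w 1.33
[0.45893821 0.49360581] [0.61640023 0.50313437] 0.15775005826839603 yaw 0.0604397260030111 centre [0.54455516 0.38457825] [-0.32 -0.31  0.  ]
```

Call:
carry_out --claw '[0.5,0.5,0.5,0.5,0.5,0.5,0.5,0.5,0.5,0.5,0.5,0.5]' --delta_pos '[[-0.3,-0.3,1],[0,0,2],[0,0,2],[0,0,2],[0,0,1.5],[0,0,1.2],[0,0,1],[0,0,0.7],[0,0,0.5],[0,0,0.3],[0,0,0.2],[0,0,0]]' --angular '[[0,0,0],[0,0,0],[0,0,0],[0,0,0],[0,0,0],[0,0,0],[0,0,0],[0,0,0],[0,0,0],[0,0,0],[0,0,0],[0,0,0]]'

```text
clock: 27.3
position: [0.5447, 0.3848, 0.0725]
ee_rot: [-2.176, -2.266, -0.0]
force: [-0.2, -0.0, -6.4]
width: 0.145
gripper_force: 45.0
```

Call:
carry_out --claw '[0.5,0.5,0.5,0.5,0.5,0.5]' --delta_pos '[[0,0,0.15],[0,0,0.15],[0,0,0.15],[0,0,0.1],[0,0,0],[0,0,0]]' --angular '[[0,0,0],[0,0,0],[0,0,0],[0,0,0],[0,0,0],[0,0,0]]'

```text
clock: 27.9
position: [0.5446, 0.3848, 0.0668]
ee_rot: [-2.176, -2.266, -0.0]
force: [0.2, -0.0, -5.9]
width: 0.146
gripper_force: 45.0
```

Call:
carry_out --claw '[0.5,0.5,0.5]' --delta_pos '[[0,0,0.1],[0,0,0.1],[0,0,0]]' --angular '[[0,0,0],[0,0,0],[0,0,0]]'

```text
clock: 28.2
position: [0.5447, 0.3848, 0.0663]
ee_rot: [-2.176, -2.265, -0.001]
force: [-5.0, -2.0, 7.2]
width: 0.146
gripper_force: 45.0
```

It touched the floor at the predicted height. I'll open, rise and check.

Call:
carry_out --claw '[2.5,4,4,4,4,4,4,4,4,4]' --delta_pos '[[0,0,0],[0,0,0],[0,0,0],[0,0,-1],[0,0,-2],[0,0,-4],[0,0,-4],[0,0,-4],[0,0,0],[0,0,0]]' --angular '[[0,0,0],[0,0,0],[0,0,0],[0,0,0],[0,0,0],[0,0,0],[0,0,0],[0,0,0],[0,0,0],[0,0,0]]'

```text
clock: 29.2
position: [0.5452, 0.385, 0.2166]
ee_rot: [2.176, 2.266, 0.005]
force: [0.4, -0.3, -0.3]
width: 0.435
gripper_force: 0.0
```

Run:
```python
from plan import *
s=status();save(arm.get_image("wrist"),"w7");save(arm.get_image("scene"),"s7")
cv2.imwrite("pics/f.png",np.hstack([cv2.imread("pics/w7.png")[:,150:500],cv2.imread("pics/s7.png")[:,100:500]]))
```

```text
29.2 pos [0.5452 0.385  0.2166] head 0.0403 tilt [ 0.0022  0.002  -1.    ] F [ 0.4 -0.3 -0.3] w 3.99
```

View pics/f.png

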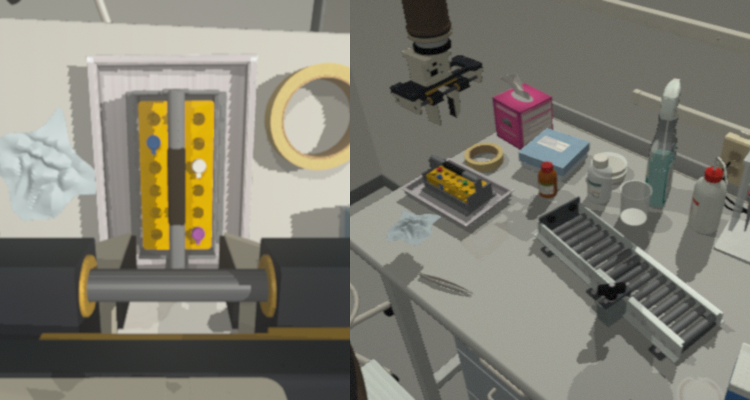

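The carrier stands level and centred inside the tray (left view, columns 133 to 218 within 100 to 248), and the bystanders haven't moved. I'm handing in the job.

```bash
python3 -c "
from cell import arm
print(arm.sign_off())"
```

```text
the job is handed in; nothing more can be done
None
```

I loosened the clamp to its limit, pushed the carrier home, lifted it off and set it flat in the spill tray. I handed the job in at about 29 s on the robot's clock, but the hand-in returned no verdict.

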